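# Counterweight the magnifier boom and extend it one hole

### The job

Bring the ring magnifier over the gridded dish. First hook the brass counterweight with the yellow tab over the boom stand's tail rod, short of the red stop collar, slide it out along the rod until it rests against the collar and let go of it. Then pull up the black knob of the lock plunger, slide the white sleeve out, away from the column, to the very next hole (never past it) and let the pin drop fully home; finish with the fingers still holding the knob and the pin home, and leave everything else on the bench as it was.

Things in the scene. Friction and masses are not known exactly. Their poses are not given: they have to be found in the camera images.
- stand: Boom stand, fixed: grey foot plate 150 x 200 x 20 mm, steel column 28 mm thick, 240 mm high, white clamp head 52 (x) x 64 (y) x 50 mm centred 185 mm up, its black clamp grip sticking out 60 mm towards -x at y = 16, 12 mm below the boom axis. Origin: centre of the foot's underside. The boom is level, axis 185 mm up: tail rod along +y, square tube with sleeve along -y.
- rod_entry (a point): Point on the axis of the bare steel tail rod, 85 mm from the column axis, in the free stretch between clamp head and stop collar. Rod: 12 mm diameter, from 32 to 284 mm from the column, then a black end cap of 18 mm diameter.
- next_hole (a point): Mouth of the next lock hole, in the top face of the square steel tube (30 x 30 mm, reaching 345 mm from the column), 200 mm from the column axis. Holes of 13 mm lie 100, 150 (start), 200, 250 and 300 mm from the column.
- collar: Red stop collar, clamped fast on the tail rod: ring of 28 mm outer diameter, 14 mm long along the rod. Origin at its centre on the rod axis; its y axis runs along the rod, outwards (away from the column). Its distance from the column varies.
- weight: Brass counterweight with hook, about 0.5 kg, standing on its disc (48 mm diameter, 32 mm high, tapering to 36 mm), 152 mm high in all. Origin: centre of its underside, z up. Above the disc a C-shaped hook, open towards the weight's +x, then the yellow tab. Stands at one of three places on the near left of the bench, mouth facing +x within 26 degrees.
- weight_grip (a point): Centre of the counterweight's yellow grip tab: an upright plate 30 (x) x 10 (y) x 40 (z) mm, 132 mm above the weight's underside; pinch it across its 10 mm thickness (the weight's y). Nothing of the weight stands beside it; the hook's top bar is 30 mm below this point.
- weight_saddle (a point): Where the rod's axis lies when the weight hangs, y along the rod: 90 mm above its underside. Hook of steel strap 14 mm wide (y): bottom bar 36 to 42 mm up, back leg x = -15 to -9 mm, top bar (rod bears under it) 96 to 102 mm up, front lip x = 9 to 15 mm down to 80 mm up. The rod goes in sideways by the mouth, 42 to 80 mm up; inside width 18 mm.
- sleeve (a joint): White square sleeve (42 x 72 x 42 mm) on the tube, with the ring magnifier on an arm to its +x side: its travel along the tube in m, growing outwards (stand's -y). 0 = start, pin in the hole at stand y = -150 mm; 0.050 = over the next hole. Moves with about 3 N once the pin is pulled.
- plunger (a joint): Spring lock plunger on top of the sleeve: height of the pin in m. 0 = fully home, pin 12 mm deep in the hole (sleeve locked); above 0.012 the pin clears the tube; stop at 0.016. The spring pushes it down with 5 N at home, 9 N at the stop. The pin has a round 10 mm tip and rides on the tube between holes, then the joint reads 0.012.
- knob: Black pull knob on top of the plunger, origin at its centre: upright cylinder of 26 mm diameter and 30 mm height; 48 mm above the boom axis with the pin home. The sleeve's top is 27 mm below it, the steel barrel of 22 mm diameter below the knob begins 17 mm below it. Moves with sleeve and pin.
- grey_weight: Bystander: smaller dark steel counterweight of the same form with a black tab, 40 mm disc, 152 mm high; origin under its centre.
- jar: Bystander: jar with white cap, 58 mm diameter, 85 mm high; origin under its centre.
- dish: Bystander: clear gridded sorting dish, 100 mm diameter, 15 mm high, on a black mat under where the magnifier will come; origin under its centre.
- vial_rack: Bystander: white grid rack with black-capped vials, 110 x 75 x 56 mm; origin under its centre.
- tube_block: Bystander: pink block with a blue-capped tube, 100 x 70 x 102 mm; origin under its centre.
- well_plate: Bystander: clear 12-well plate with lid, 85 x 128 x 16 mm; origin under its centre.
- needle: Bystander: steel mounting needle, 150 mm long, 8 mm thick, lying flat; origin about its middle.
There are look-alikes about, which are no part of the job. There is more than one size of the weight; the one meant has the size given above.

How it is judged:
By the outcome, as a careful person would: the job done as asked, in the order asked, and still so for the second after the job is handed in, while the arm keeps its last pose, push and grip.
It also fails if it takes over 61 s, if anything falls off the work surface, if the arm or the gripper's body presses on something with over 40 N, if the wrist force passes 120 N, or if a joint passes its speed limit or range.

### The arm

A 6-joint arm with a two-finger parallel gripper is mounted at the origin on the work surface. World frame = base frame: x ahead of the robot, y to its left, z up, the work surface at z = 0. Lengths are in m, angles in rad, forces in N, time in s.
With the tool pointing down it reaches from about 0.325 to 0.775 m from the base axis. Payload 5.5 kg.
Tool frame: the origin (TCP) lies between the finger pads; the fingertips stand 8 mm ahead of it and the grasp point (between the pads) lies 11 mm behind it (tcp_to_tips is the distance from the TCP to the fingertips, in m); z points along the fingers, y is the direction in which the jaws open and shut (so a half turn about z gives the same grasp; the last joint's range is limited). The gripper opens to 88 mm and grips with 3 to 60 N. Pads are 20 mm wide; open, the fingers measure 115 mm over their backs; the gripper's body (75 mm by 178 mm) begins 61 mm behind the grasp point.
Start: joints at [1.172, 0.091, 1.231, -0, 1.82, -0.057], TCP at [0.201, 0.565, 0.231] pointing down, gripper open.
Joint ranges: [-2.87, 2.87], [-0.86, 2.18], [0.17, 2.46], [-1.51, 4.65], [0.06, 2.69], [-2.65, 2.65]. Speed limits (rad/s): [2.57, 2.57, 3.01, 3.14, 3.14, 3.14].

### API

Orientations are given as a unit quaternion [w, x, y, z].
In Python, from bench import * gives the robot as it stands. Calls block until the motion is done:
- move_to(position, orientation): joint-space move of the TCP to a pose.
- move_l(position, speed=0.15, orientation=None): straight line of the TCP; orientation=None keeps the orientation; speed is the mean speed in m/s.
- movej(angles): joint-space move.
- gripper_open() and close(): open the fingers fully, or close them until they stop; the grip force is fixed at half the most.
- hold(seconds).
- inverse_kinematics(position, orientation): joint angles nearest the present ones, or None.
- state(): the state.
- get_image(name): name is "scene" or "top"; returns a dict with "frame" (400x640x3 uint8, blue, green, red), "depth" (400x640 float32, m along the optical axis (not along the pixel's ray), 0 where there is no reading), "camera_matrix" (3x3 intrinsics, pixels), "k1" (the pictures are not rectified: a ray, as slopes to the right and down, at radius r is drawn at 1 + k1 r^2 times it, then the intrinsics apply), "view" (4x4, takes a point from world to camera coordinates). Camera axes: x right, y up, looking along -z (the intrinsics and any distortion apply to the point x, -y, -z); pixel columns grow to the right and rows downward; lengths in m; the calibration is good to about 2 mm. A picture is of the moment at which its call begins.
A pose or a line that the arm cannot do raises IKError and nothing moves.
- job_done(): hands the job in, once; it reports no verdict.
The state is a dict: "time": time; "joint_pos": joint angles; "dq": joint speeds; "joint_torque": joint torques, N m; "ee_pos": TCP position; "ee_rot": TCP orientation; "ft_force": force on the tool from outside, world axes, zero at the start; "moment": the same for the moment, N m; "finger_gap": finger opening in m.
Only numpy, scipy, OpenCV 4.12 (cv2) and the standard library are available. Lean on these libraries where they do the work, as an engineer would, in place of code of your own. Each camera call takes 0.05 s, during which the arm holds its last target.

## Working session

There is one attempt and no reset: what is moved stays moved. The work goes in short steps, each a Python script; the robot and the scene stay as the last script left them, time stands still between calls to the robot, and variables do not carry over. Pictures are saved under pics/ and viewed, and the job is handed in when it is done.

```bash
ls; mkdir -p pics; python3 - <<'E'
from bench import *
import cv2,numpy as np,pickle
d={}
for n in("scene","top"):
    im=get_image(n); d[n]=im
    cv2.imwrite(f"pics/{n}0.png",im["frame"])
    print(n,im["camera_matrix"],im["k1"],np.round(im["view"],4).tolist())
pickle.dump(d,open("im0.pkl","wb"))
s=state();print(s)
E
```

```text
pics
scene [[417.12323319   0.         327.77041263]
 [  0.         417.12323319 201.26464766]
 [  0.           0.           1.        ]] -0.10362703014078739 [[0.6825, 0.7308, -0.0126, -0.3615], [-0.4061, 0.3934, 0.8248, 0.1102], [0.6077, -0.5578, 0.5652, -1.7273], [0.0, 0.0, 0.0, 1.0]]
top [[421.80060819   0.         318.19449135]
 [  0.         421.80060819 200.44714409]
 [  0.           0.           1.        ]] -0.0888696486150082 [[-0.004, -1.0, 0.0068, -0.0261], [0.9721, -0.0023, 0.2344, -0.6082], [-0.2344, 0.0075, 0.9721, -0.997], [0.0, 0.0, 0.0, 1.0]]
{'time': 0.1, 'joint_pos': array([ 1.17230480e+00,  9.17934656e-02,  1.23171497e+00,  2.80819380e-05,
        1.81977527e+00, -5.67188530e-02]), 'dq': array([ 0.00146512, -0.00029457, -0.00259858, -0.00286141, -0.00107687,
       -0.00027402]), 'joint_torque': array([ 1.68738985e-03, -4.47856164e+01, -4.07569706e+01,  6.99552451e-02,
        2.84997211e-02, -1.13750891e-04]), 'ee_pos': array([0.20100925, 0.56508461, 0.22964251]), 'ee_rot': array([-2.04048225e-04,  1.70052386e-01,  9.85434661e-01, -8.20646139e-04]), 'ft_force': array([-0.2109365,  0.2322864, -0.280615 ]), 'moment': array([ 0.0276074 , -0.00454113, -0.04599274]), 'finger_gap': 0.08779523004719375}
```

View pics/scene0.png

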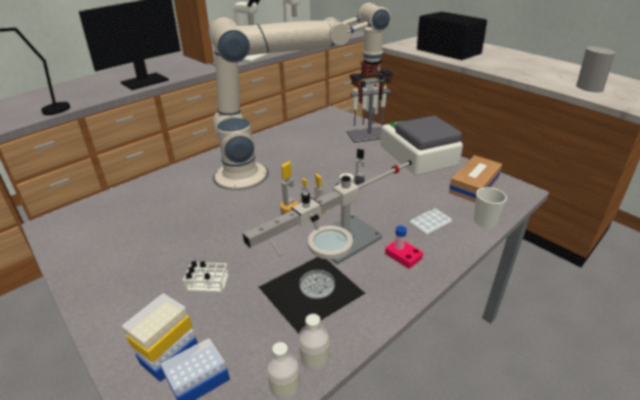

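View pics/top0.png

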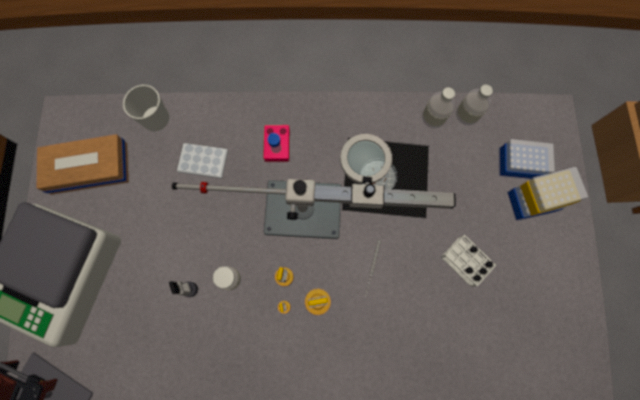

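The top view shows the stand's boom running across the image (rows ~187–200, columns 175–455), with the red collar at (203,187). There are three yellow weights at (284,276), (284,307) and (318,301). Next I measure them with depth.

```bash
cat > h.py <<'E'
import numpy as np,cv2
def und(im,uv):
    K=im["camera_matrix"];k1=im["k1"]
    D=np.array([k1,0,0,0,0.]) 
    uv=np.asarray(uv,float).reshape(-1,1,2)
    return cv2.undistortPoints(uv,K,D,None,None,None,(3,100,1e-12)) .reshape(-1,2) if False else cv2.undistortPoints(uv,K,D).reshape(-1,2)
def rays(im,uv):
    p=und(im,uv); V=np.asarray(im["view"]);R=V[:3,:3];t=V[:3,3]
    d=np.c_[p[:,0],-p[:,1],-np.ones(len(p))]
    return -R.T@t, d@R
def onplane(im,uv,z):
    o,d=rays(im,uv); s=(z-o[2])/d[:,2]; return o+s[:,None]*d
def cloud(im):
    h,w=im["depth"].shape
    u,v=np.meshgrid(np.arange(w),np.arange(h))
    o,d=rays(im,np.c_[u.ravel(),v.ravel()])
    P=o+d*im["depth"].ravel()[:,None]
    P=P.reshape(h,w,3); P[im["depth"]==0]=np.nan
    return P
def project(im,P):
    V=np.asarray(im["view"]);c=np.atleast_2d(P)@V[:3,:3].T+V[:3,3]
    x=c[:,0]/-c[:,2];y=-c[:,1]/-c[:,2];r2=x*x+y*y;f=1+im["k1"]*r2
    K=im["camera_matrix"]
    return np.c_[K[0,0]*x*f+K[0,2],K[1,1]*y*f+K[1,2]]
E
python3 - <<'E'
from h import *
import pickle
d=pickle.load(open("im0.pkl","rb"))
for n in d:
    im=d[n];P=cloud(im);hsv=cv2.cvtColor(im["frame"],cv2.COLOR_BGR2HSV)
    np.save(n+"P.npy",P)
    m=cv2.inRange(hsv,(15,110,80),(35,255,255))
    N,l,st,c=cv2.connectedComponentsWithStats(m)
    for i in range(1,N):
        if st[i,4]>8:
            q=P[l==i];q=q[~np.isnan(q[:,0])]
            print(n,st[i],c[i].round(1),np.nanmax(q[:,2]).round(3),q.mean(0).round(3),q.min(0).round(3),q.max(0).round(3))
    m=cv2.inRange(hsv,(0,150,60),(6,255,255))|cv2.inRange(hsv,(174,150,60),(180,255,255))
    N,l,st,c=cv2.connectedComponentsWithStats(m)
    for i in range(1,N):
        if st[i,4]>8: 
            q=P[l==i];print("red",n,st[i],c[i].round(1),np.nanmean(q,0).round(3))
# zoomed crops
im=d["top"]["frame"];cv2.imwrite("pics/top_crop.png",cv2.resize(im[150:340,160:480],None,fx=2.5,fy=2.5,interpolation=cv2.INTER_CUBIC))
im=d["scene"]["frame"];cv2.imwrite("pics/sc_crop.png",cv2.resize(im[130:330,230:450],None,fx=3,fy=3,interpolation=cv2.INTER_CUBIC)[:600])
E
```

```text
scene [327  42  36  34 792] [344.3  58.7] 0.093 [-0.936  1.545 -0.005] [-0.967  1.359 -0.117] [-0.908  1.754  0.093]
scene [ 282   52   44   38 1087] [303.7  70.2] 0.092 [-0.935  1.137 -0.006] [-0.966  0.947 -0.118] [-0.91   1.366  0.092]
scene [ 239   63   43   41 1116] [259.6  83. ] 0.092 [-0.935  0.755 -0.008] [-0.964  0.586 -0.122] [-0.908  0.939  0.092]
scene [353  70   8   4  17] [357.   71.5] 0.347 [-0.876  1.625 -0.109] [-0.957  0.507 -0.15 ] [0.148 1.733 0.347]
scene [327  73  31  35 595] [340.   90.6] 0.305 [-0.92   1.48  -0.241] [-0.97   0.48  -0.404] [0.198 1.644 0.305]
scene [361  78   7   3   9] [363.7  79. ] 0.338 [0.203 0.514 0.332] [0.196 0.502 0.328] [0.211 0.529 0.338]
scene [ 160   80   57   47 1640] [188.9 103.4] 0.094 [-0.935  0.242 -0.004] [-0.963  0.073 -0.116] [-0.91   0.435  0.094]
scene [284  81  43  38 970] [305.1  99.2] -0.122 [-0.938  1.14  -0.225] [-0.972  0.944 -0.343] [-0.904  1.361 -0.122]
scene [241  95  43  37 901] [264.  112.3] -0.124 [-0.934  0.766 -0.218] [-0.968  0.579 -0.336] [-0.904  0.924 -0.124]
scene [  85   98   77   53 2299] [122.9 123.9
[... 1885 characters left out ...]
77]
top [520 181  58  34 420] [533.8 198.9] 0.145 [ 0.601 -0.569  0.113] [ 0.565 -0.676  0.083] [ 0.646 -0.548  0.145]
top [274 267  20  19 246] [283.5 276.3] 0.158 [0.418 0.057 0.065] [ 0.399  0.036 -0.002] [0.447 0.087 0.158]
top [305 288  26  27 552] [317.3 301.4] 0.212 [ 0.358 -0.025  0.086] [ 0.326 -0.057 -0.003] [0.392 0.006 0.212]
top [278 301  13  13 123] [283.7 306.8] 0.108 [0.345 0.058 0.043] [ 0.329  0.044 -0.   ] [0.359 0.076 0.108]
red top [266 125  17   1  17] [274. 125.] [0.832 0.093 0.033]
red top [264 127   1  11  11] [264. 132.] [0.811 0.12  0.034]
red top [200 182   7  11  56] [203.2 187.1] [0.61  0.233 0.197]
red top [  3 377  10   6  18] [  7.5 379.7] [0.211 0.532 0.354]
```

View pics/top_crop.png

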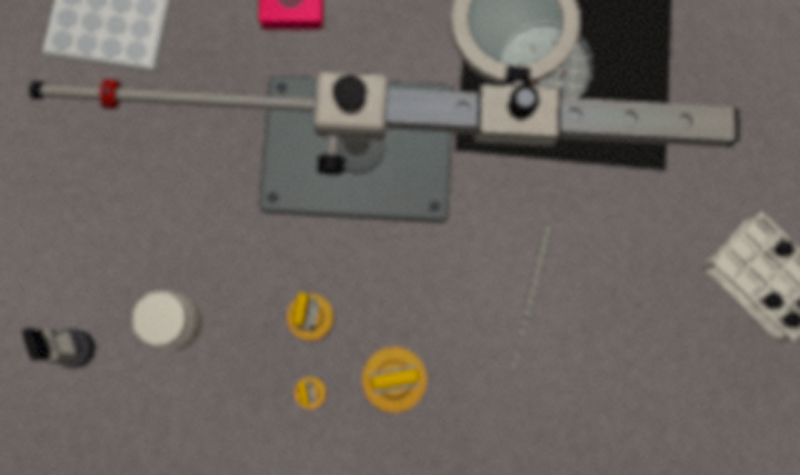

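View pics/sc_crop.png

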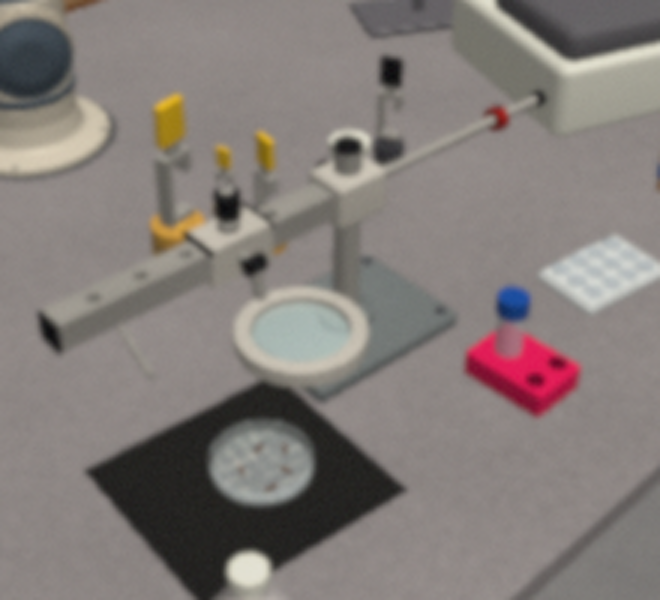

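The target is the weight at the top-image (284,276). It stands about 0.155 m high, and its look-alikes are about 0.21 and 0.106 m. Now I measure the tab, rod, collar, tube and knob more finely.

```bash
python3 - <<'E'
from h import *
import pickle
d=pickle.load(open("im0.pkl","rb"))
for n in d:
    im=d[n];P=np.load(n+"P.npy");o,_=rays(im,[[0,0]]);print(n,"cam",o.round(3))
    t=P[(np.abs(P[...,0]-.45)<.05)&(np.abs(P[...,1]-.25)<.08)];print(" table z",np.nanmedian(t[:,2]))
    hsv=cv2.cvtColor(im["frame"],cv2.COLOR_BGR2HSV)
    x,y,z=P[...,0],P[...,1],P[...,2]
    m=(np.hypot(x-.418,y-.057)<.035)&(z>.115)&(z<.17)
    q=P[m];print(" tab pts",len(q),q.mean(0).round(4),q.min(0).round(3),q.max(0).round(3))
    w,v=np.linalg.eigh(np.cov(q[:,:2].T));print(" axis",np.degrees(np.arctan2(v[1,1],v[0,1])).round(1),np.sqrt(w))
    m=(np.hypot(x-.418,y-.057)<.035)&(z>.02)&(z<.05);q=P[m];
    if len(q)>3: print(" disc",len(q),q.mean(0).round(4),q.min(0).round(3),q.max(0).round(3))
    for a,b in((.02,.05),(.1,.15),(.15,.25)):
      m=(np.hypot(x-.355,y+.025)<.05)&(z>a)&(z<b);q=P[m];
      if len(q)>2:print(" big",a,len(q),q.mean(0).round(3),q.min(0).round(3),q.max(0).round(3))
    # rod
    m=(z>.165)&(z<.21)&(x>.57)&(x<.66)&(y>.07)&(y<.21)
    q=P[m];print(" rod",len(q),q.mean(0).round(4),np.polyfit(q[:,1],q[:,0],1),np.polyfit(q[:,1],q[:,2],1))
    m=(z>.185)&(z<.22)&(x>.57)&(x<.65)&(y<-.21)&(y>-.37)
    q=P[m];print(" tube",len(q),q.mean(0).round(4),np.polyfit(q[:,1],q[:,0],1),q.min(0).round(3),q.max(0).round(3))
    m=(z>.225)&(x>.55)&(x<.68)&(y<.1)&(y>-.37)
    N,l,st,c=cv2.connectedComponentsWithStats(m.astype(np.uint8))
    for i in range(1,N):
        if st[i,4]>5:
            q=P[l==i];print(" high",st[i],q.mean(0).round(4),q.min(0).round(3),q.max(0).round(3))
E
```

```text
scene cam [ 1.341 -0.743  0.881]
 table z 0.0006031014604591656
 tab pts 64 [0.4228 0.0542 0.1373] [0.405 0.048 0.115] [0.438 0.063 0.154]
 axis 172.3 [0.00259952 0.00955682]
 big 0.02 123 [ 0.364 -0.041  0.041] [ 0.325 -0.061  0.02 ] [0.387 0.005 0.05 ]
 big 0.1 121 [ 0.361 -0.034  0.127] [ 0.345 -0.05   0.101] [ 0.374 -0.002  0.147]
 big 0.15 162 [ 0.361 -0.031  0.183] [ 0.349 -0.051  0.151] [ 0.371 -0.006  0.21 ]
 rod 131 [0.6082 0.1365 0.1884] [0.06034655 0.59996107] [0.00731009 0.18743568]
 tube 491 [ 0.5881 -0.2761  0.1969] [0.02836909 0.59589621] [ 0.57  -0.338  0.185] [ 0.602 -0.21   0.204]
 high [341 176  10   9  78] [0.6021 0.0076 0.2365] [ 0.581 -0.004  0.225] [0.615 0.026 0.243]
 high [301 192   9  12  94] [ 0.5949 -0.1427  0.2402] [ 0.58  -0.154  0.225] [ 0.603 -0.129  0.25 ]
top cam [ 0.357 -0.02   1.112]
 table z 0.0015085826741754182
 tab pts 75 [0.4191 0.0589 0.1483] [0.405 0.053 0.116] [0.435 0.066 0.158]
 axis 170.8 [0.0031517  0.00854727]
 disc 180 [0.4165 0.0553 0.034 ] [0.396 0.036 0.021] [0.442 0.082 0.046]
 big 0.02 352 [ 0.358 -0.025  0.045] [ 0.327 -0.057  0.04 ] [0.388 0.005 0.05 ]
 big 0.1 31 [ 0.357 -0.023  0.14 ] [ 0.348 -0.046  0.137] [ 0.368 -0.006  0.143]
 big 0.15 124 [ 0.359 -0.026  0.207] [ 0.351 -0.045  0.202] [ 0.367 -0.007  0.212]
 rod 324 [0.6058 0.1397 0.1908] [0.057726   0.59775229] [0.0005606 0.1907094]
 tube 636 [ 0.5838 -0.2687  0.2012] [0.01760373 0.58851147] [ 0.57  -0.333  0.188] [ 0.602 -0.21   0.206]
 high [293 180  14  15 162] [0.5983 0.0127 0.2405] [ 0.584 -0.001  0.225] [0.614 0.027 0.246]
 high [363 184  13  14 137] [ 0.5882 -0.1356  0.2464] [ 0.578 -0.148  0.227] [ 0.603 -0.124  0.253]
```

```bash
python3 - <<'E'
from h import *
import pickle
d=pickle.load(open("im0.pkl","rb"))
im=d["top"]["frame"]
cv2.imwrite("pics/t1.png",np.hstack([cv2.resize(im[260:320,260:340],(640,480),interpolation=cv2.INTER_CUBIC)]))
cv2.imwrite("pics/t2.png",cv2.resize(im[165:220,330:465],None,fx=5.9,fy=5.9,interpolation=cv2.INTER_CUBIC))
cv2.imwrite("pics/t3.png",cv2.resize(im[165:225,165:320],None,fx=5.1,fy=5.1,interpolation=cv2.INTER_CUBIC))
im=d["scene"]["frame"]
cv2.imwrite("pics/s1.png",cv2.resize(im[150:225,270:345],(600,600),interpolation=cv2.INTER_CUBIC))
E
```

```text
(no output)
```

View pics/t1.png

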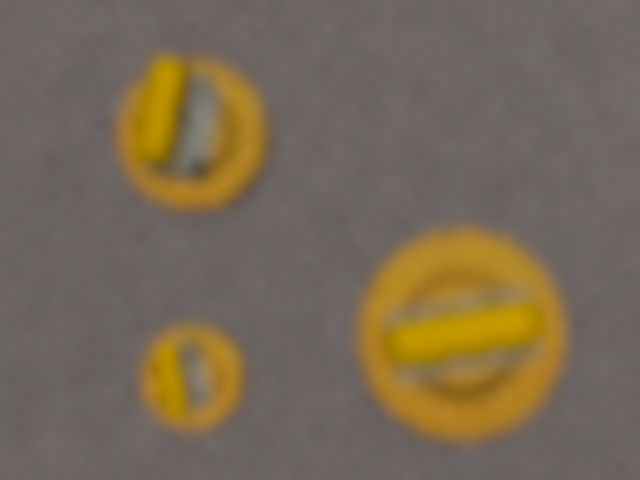

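View pics/t2.png

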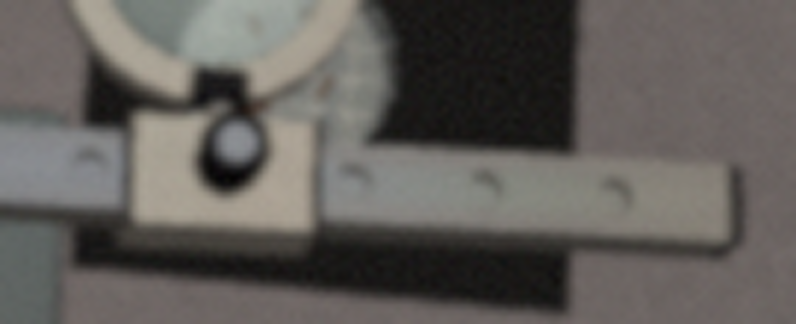

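View pics/t3.png

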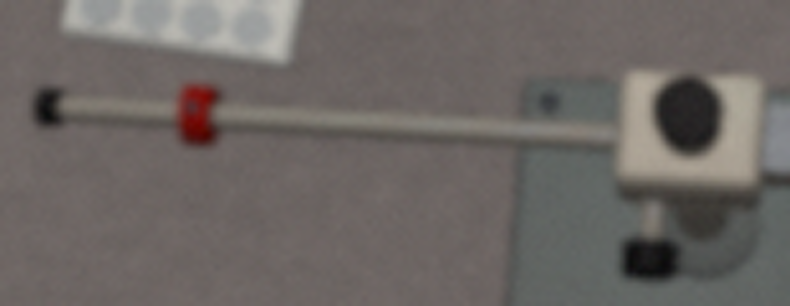

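View pics/s1.png

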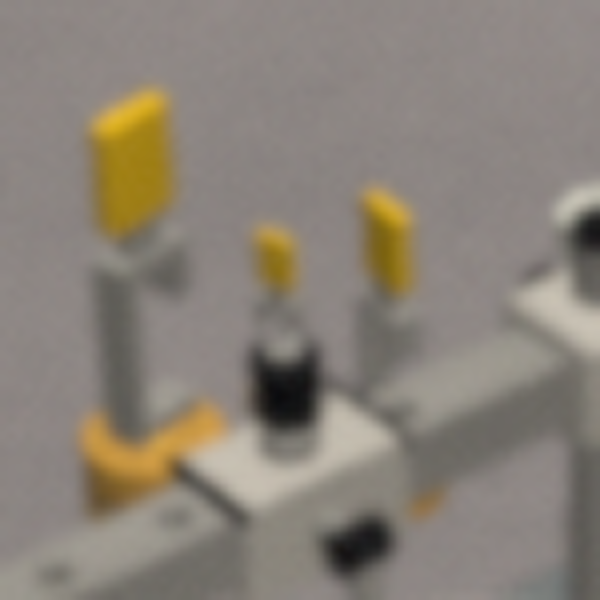

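```bash
cat > meas.py <<'E'
from h import *
import pickle
def edges(g,us,r0,r1,sign):  # subpixel row of strongest gradient of sign
    out=[]
    for u in us:
        c=g[r0(u):r1(u),u]; gr=np.gradient(c)*sign; k=int(np.argmax(gr[1:-1]))+1
        a,b,cc=gr[k-1],gr[k],gr[k+1]; den=a-2*b+cc
        out.append((u,r0(u)+k+(0.5*(a-cc)/den if den else 0)))
    return np.array(out)
def rfit(p):
    for _ in range(5):
        f=np.polyfit(p[:,0],p[:,1],1); r=p[:,1]-np.polyval(f,p[:,0]); p=p[np.abs(r)<max(.35,2*np.std(r))] if len(p)>10 else p
    return f,p
E
python3 - <<'E'
from meas import *
d=pickle.load(open("im0.pkl","rb"))
def show(n,us,r0,r1,zs,name,flip=False):
    im=d[n];g=cv2.GaussianBlur(cv2.cvtColor(im["frame"],cv2.COLOR_BGR2GRAY).astype(float),(0,0),.8)
    lines=[]
    for s in(1,-1):
        p=edges(g,us,r0,r1,s);f,p=rfit(p)
        lines.append((f,len(p),np.std(p[:,1]-np.polyval(f,p[:,0])).round(2)))
    print(n,name,[ (l[0].round(3).tolist(),l[1],l[2]) for l in lines])
    uu=np.array([us[0],us[-1]])
    for z in zs:
        mids=[]
        E=[onplane(im,np.c_[uu,np.polyval(l[0],uu)],z) for l in lines]
        M=(E[0]+E[1])/2;dd=M[1]-M[0]
        print("  z",z,"mid pts",M[:,:2].round(4).tolist(),"dx/dy",(dd[0]/dd[1]).round(4),"x at y=0.1365:",(M[0,0]+(0.1365-M[0,1])*dd[0]/dd[1]).round(4),"width",np.abs(E[0]-E[1])[:,0].round(4))
show("top",np.arange(214,262),lambda u:int(187+(u-203)*0.05-9),lambda u:int(187+(u-203)*.05+10),[.185],"rod")
show("top",np.arange(392,450),lambda u:180,lambda u:216,[.2],"tube")
lr=lambda u:186+ (168.5-186)/(396.6-361)*(u-361)
show("scene",np.arange(365,391),lambda u:int(lr(u)-8),lambda u:int(lr(u)+9),[.185],"rod")
# disc
im=d["top"];hsv=cv2.cvtColor(im["frame"],cv2.COLOR_BGR2HSV)
m=cv2.inRange(hsv,(13,90,60),(35,255,255));m[:264]=0;m[292:]=0;m[:,:270]=0;m[:,298:]=0
mm=cv2.resize(m,None,fx=1,fy=1);cs,_=cv2.findContours(m,cv2.RETR_EXTERNAL,cv2.CHAIN_APPROX_NONE);c=max(cs,key=cv2.contourArea)
h=cv2.convexHull(c);(cx,cy),r=cv2.minEnclosingCircle(h);print("disc circ",cx,cy,r,"moments",cv2.moments(h)["m10"]/cv2.moments(h)["m00"],cv2.moments(h)["m01"]/cv2.moments(h)["m00"])
for z in(0,.01,.016):print(z,onplane(im,[[cx,cy]],z).round(4))
# red collar triangulate
o1,d1=rays(d["top"],[[203.2,187.1]]);o2,d2=rays(d["scene"],[[396.6,168.5]])
A=np.c_[d1[0],-d2[0]];s=np.linalg.lstsq(A,o2-o1,rcond=None)[0];p1=o1+s[0]*d1[0];p2=o2+s[1]*d2[0];print("collar",p1.round(4),p2.round(4),"plane",onplane(d["top"],[[203.2,187.1]],.195).round(4),onplane(d["scene"],[[396.6,168.5]],.19).round(4))
for n in("top","scene"):
    print(n,"pred tab center ends", project(d[n],[[.4165,.0555,.152],[.4165+.015*np.cos(.16),.0555-.015*np.sin(.16),.152]]).round(1))
E
```

```text
top rod [([0.054, 173.676], 48, np.float64(0.09)), ([0.055, 176.671], 48, np.float64(0.04))]
  z 0.185 mid pts [[0.6137, 0.211], [0.6074, 0.1029]] dx/dy 0.0589 x at y=0.1365: 0.6093 width [0.0077 0.0077]
top tube [([0.465, 0.955], 57, np.float64(4.43)), ([0.044, 185.657], 58, np.float64(0.1))]
  z 0.2 mid pts [[0.5945, -0.1927], [0.5607, -0.32]] dx/dy 0.2656 x at y=0.1365: 0.6819 width [0.0455 0.01  ]
scene rod [([-0.472, 352.71], 26, np.float64(0.12)), ([-0.477, 358.055], 26, np.float64(0.07))]
  z 0.185 mid pts [[0.5971, 0.1011], [0.6042, 0.2153]] dx/dy 0.0616 x at y=0.1365: 0.5993 width [0.0135 0.0134]
disc circ 283.3389892578125 275.8983154296875 10.446414947509766 moments 283.52782462057337 276.22259696458684
0 [[0.4234 0.063  0.    ]]
0.01 [[0.4229 0.0623 0.01  ]]
0.016 [[0.4225 0.0619 0.016 ]]
collar [0.6126 0.2355 0.1866] [0.6141 0.2373 0.1874] plane [[0.6102 0.2332 0.195 ]] [[0.6167 0.2336 0.19  ]]
top pred tab center ends [[281.7 275. ]
 [282.8 268.4]]
scene pred tab center ends [[316.4 175.3]
 [318.8 177.2]]
```

```bash
python3 - <<'E'
from meas import *
d=pickle.load(open("im0.pkl","rb"))
def line(n,us,r0,r1,s):
    im=d[n];g=cv2.GaussianBlur(cv2.cvtColor(im["frame"],cv2.COLOR_BGR2GRAY).astype(float),(0,0),.8)
    f,p=rfit(edges(g,us,r0,r1,s));print(n,f.round(3),len(p),np.std(p[:,1]-np.polyval(f,p[:,0])).round(2))
    uu=np.array([us[0],us[-1]],float);uv=np.c_[uu,np.polyval(f,uu)]
    return im,uv
# silhouette planes of rod
lr=lambda u:186+(168.5-186)/(396.6-361)*(u-361)
pl=[]
for n,us,r0,r1 in(("top",np.arange(214,262),lambda u:int(187+(u-203)*0.05-9),lambda u:int(187+(u-203)*.05+10)),("scene",np.arange(365,391),lambda u:int(lr(u)-8),lambda u:int(lr(u)+9))):
    for s in(1,-1):
        im,uv=line(n,us,r0,r1,s);o,r=rays(im,uv);nrm=np.cross(r[0],r[1]);nrm/=np.linalg.norm(nrm)
        if s==1: # upper image edge: axis is below it in image
            V=np.asarray(im["view"]);up=V[1,:3]
            nn=nrm if nrm@up>0 else -nrm
            pl.append((n,nn,nn@o-0.006)) # axis plane nn.x = nn.o - .006
        else:
            V=np.asarray(im["view"]);up=V[1,:3]
            nn=nrm if nrm@up>0 else -nrm
            pl.append((n+"-low",nn,nn@o+0.006))
for n,nn,c in pl:
    for y in(.1365,.21): print(n,y,"x at z=.185:",((c-nn[1]*y-nn[2]*.185)/nn[0]).round(4))
for y in(.1,.2):
    A=np.array([pl[0][1],pl[2][1]]);b=np.array([pl[0][2]-pl[0][1][1]*y,pl[2][2]-pl[2][1][1]*y]);print("xz at y",y,np.linalg.solve(A[:,[0,2]],b).round(4))
# tube edges
f,=[None]
im,uv=line("top",np.arange(392,450),lambda u:int(188+(u-392)*.045-6),lambda u:int(188+(u-392)*.045+6),1);E=onplane(im,uv,.2);print("tube +x edge",E.round(4),"centre x at y=-.2",(E[0,0]+(-.2-E[0,1])*(E[1,0]-E[0,0])/(E[1,1]-E[0,1])-.015).round(4),((E[1,0]-E[0,0])/(E[1,1]-E[0,1])).round(4))
lt=lambda u:240-(240-190)/(290-245)*0
im=d["top"];uv=[[279.94,273.3]];print("tab top face",onplane(im,uv,.152).round(4),"disc",onplane(im,[[283.6,276.2]],.0).round(4),onplane(im,[[283.6,276.2]],.02).round(4))
for p in([.4204,.0597,.152],[.421,.061,.152]):print("scene pred",project(d["scene"],[p]).round(1),"seen approx 318.1 174.6")
# end caps/tube ends, knob circle on top
g=im["frame"];hsv=cv2.cvtColor(g,cv2.COLOR_BGR2HSV)
m=(hsv[...,2]<60).astype(np.uint8);m[:176]=0;m[205:]=0;
N,l,st,c=cv2.connectedComponentsWithStats(m)
for i in range(1,N):
    if st[i,4]>10: print("dark",st[i],c[i].round(1),onplane(im,[c[i]],.185)[0].round(4),onplane(im,[c[i]],.235)[0].round(4))
E
```

```text
top [5.40000e-02 1.73676e+02] 48 0.09
top [5.50000e-02 1.76671e+02] 48 0.04
scene [ -0.472 352.71 ] 26 0.12
scene [ -0.477 358.055] 26 0.07
top 0.1365 x at z=.185: 0.607
top 0.21 x at z=.185: 0.6113
top-low 0.1365 x at z=.185: 0.6117
top-low 0.21 x at z=.185: 0.616
scene 0.1365 x at z=.185: 0.6013
scene 0.21 x at z=.185: 0.6058
scene-low 0.1365 x at z=.185: 0.5974
scene-low 0.21 x at z=.185: 0.602
xz at y 0.1 [0.6037 0.1891]
xz at y 0.2 [0.6097 0.1889]
top [6.20000e-02 1.64376e+02] 55 0.1
tube +x edge [[ 0.6042 -0.1931  0.2   ]
 [ 0.5959 -0.3227  0.2   ]] centre x at y=-.2 0.5888 0.0646
tab top face [[0.4202 0.0594 0.152 ]] disc [[0.4227 0.0624 0.    ]] [[0.4215 0.0609 0.02  ]]
scene pred [[318.1 175.3]] seen approx 318.1 174.6
scene pred [[318.5 175.2]] seen approx 318.1 174.6
dark [  0 176  12  29 277] [  4.4 188.6] [0.6118 0.7247 0.185 ] [0.5981 0.6845 0.235 ]
dark [ 44 176  83  18 334] [ 85.1 185.4] [0.6184 0.5178 0.185 ] [0.6043 0.4888 0.235 ]
dark [344 176  14  11  74] [348.6 181.2] [ 0.626  -0.0969  0.185 ] [ 0.6115 -0.0928  0.235 ]
dark [362 177  11   8  50] [367.2 180.4] [ 0.628  -0.1396  0.185 ] [ 0.6134 -0.1332  0.235 ]
dark [393 176  34  15 430] [411.2 182.5] [ 0.6228 -0.241   0.185 ] [ 0.6085 -0.2291  0.235 ]
dark [294 181  12  13 122] [299.3 187. ] [0.6126 0.0156 0.185 ] [0.5989 0.0137 0.235 ]
dark [172 183   5   7  26] [173.8 185.7] [0.6165 0.3047 0.185 ] [0.6026 0.2872 0.235 ]
dark [364 188  10   9  42] [367.8 193.3] [ 0.5974 -0.14    0.185 ] [ 0.5845 -0.1335  0.235 ]
dark [509 191   8  14  62] [512.3 198.1] [ 0.5856 -0.4769  0.185 ] [ 0.5733 -0.4523  0.235 ]
dark [342 202   9   3  26] [346.2 203. ] [ 0.5749 -0.0903  0.185 ] [ 0.5631 -0.0865  0.235 ]
```

```bash
cat > r.py <<'E'
from bench import *
import numpy as np,cv2,pickle
from scipy.spatial.transform import Rotation as Rn
def ori(yaw,tilt=0.,flip=False):
    ex=np.array([np.cos(yaw),np.sin(yaw),0]);y=np.array([-np.sin(yaw),np.cos(yaw),0])
    z=-np.sin(tilt)*ex-np.cos(tilt)*np.array([0,0,1.])
    if flip:y=-y
    R=np.c_[np.cross(y,z),y,z];q=Rn.from_matrix(R).as_quat();return np.r_[q[3],q[:3]],z
def tcp(g,yaw,tilt=0.,flip=False):
    q,z=ori(yaw,tilt,flip);return np.asarray(g,float)+.011*z,q
def st(tag=""):
    s=state();print(tag,"t%.2f"%s["time"],"p",s["ee_pos"].round(4),"F",s["ft_force"].round(2),"M",s["moment"].round(2),"gap %.4f"%s["finger_gap"]);return s
def snap(name):
    d={n:get_image(n) for n in("scene","top")}
    pickle.dump(d,open(name+".pkl","wb"))
    for n in d: cv2.imwrite(f"pics/{name}_{n}.png",d[n]["frame"])
    return d
E
python3 - <<'E'
from r import *
yaw=np.radians(-8.5);T=np.radians(10)
for fl in(False,True):
    for g,y in(([.4207,.06,.134],yaw),([.4207,.06,.25],yaw),([.56,.1,.27],-.06),([.606,.1,.255],-.06),([.611,.22,.225],-.06)):
        p,q=tcp(g,y,T,fl);j=inverse_kinematics(p,q);print(fl,None if j is None else np.round(j,2))
    for g in([.588,-.135,.233],[.585,-.185,.233],[.585,-.185,.3]):
        p,q=tcp(g,-.06,0,fl);j=inverse_kinematics(p,q);print(" knob",fl,None if j is None else np.round(j,2))
E
```

```text
False [ 0.04 -0.23  1.74  0.03  1.81 -1.38]
False [ 0.04 -0.23  1.53  0.04  2.01 -1.37]
False [ 0.1   0.17  1.11  0.03  2.04 -1.4 ]
False [ 0.09  0.29  0.99  0.03  2.03 -1.41]
False [ 0.26  0.38  0.94  0.06  1.99 -1.23]
 knob False [-0.28  0.1   1.24 -0.    1.8  -1.79]
 knob False [-0.36  0.13  1.21 -0.    1.81 -1.87]
 knob False [-0.36  0.15  1.06 -0.    1.93 -1.87]
True [ 0.04 -0.23  1.74  0.03  1.81  1.76]
True [ 0.04 -0.23  1.53  0.04  2.01  1.77]
True [0.1  0.17 1.11 0.03 2.04 1.74]
True [0.09 0.29 0.99 0.03 2.03 1.74]
True [0.26 0.38 0.94 0.06 1.99 1.92]
 knob True [-0.28  0.1   1.24 -0.    1.8   1.35]
 knob True [-0.36  0.13  1.21 -0.    1.81  1.27]
 knob True [-0.36  0.15  1.06 -0.    1.93  1.27]
```

```bash
python3 - <<'E'
from r import *
yaw=np.radians(-8.5);T=np.radians(10)
p,q=tcp([.4207,.06,.275],yaw,T);move_to(p,q);st("hover")
d=snap("a1")
E
```

```text
hover t2.09 p [0.4188 0.0609 0.2641] F [ 0.01  0.25 -0.35] M [ 0.03 -0.11 -0.04] gap 0.0880
```

```bash
python3 - <<'E'
import cv2,numpy as np
a=cv2.imread("pics/a1_top.png")[170:370,200:400];b=cv2.imread("pics/a1_scene.png")[80:280,220:420]
cv2.imwrite("pics/a1z.png",np.hstack([cv2.resize(a,(400,400)),cv2.resize(b,(400,400))]))
E
```

```text
(no output)
```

View pics/a1z.png

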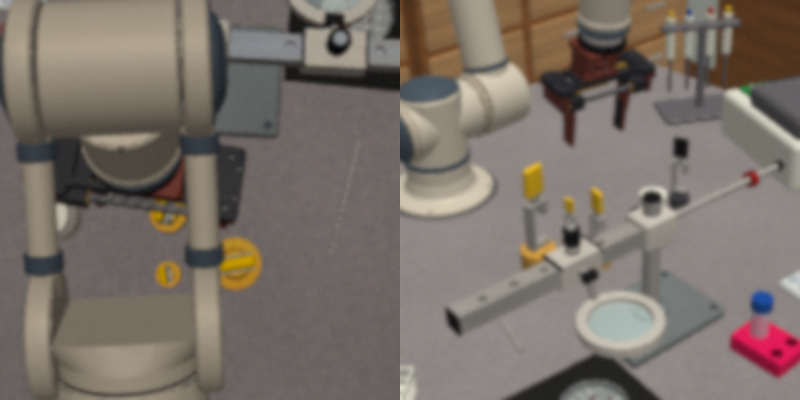

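Hover: in the scene crop the fingers at (570,140) and (620,130) straddle the tab at (597,200). The big weight sits clear of the body's corner. I descend and grasp.

```bash
python3 - <<'E'
from r import *
yaw=np.radians(-8.5);T=np.radians(10)
p,q=tcp([.4207,.06,.165],yaw,T);move_l(p,.12);st("mid")
p,q=tcp([.4207,.06,.134],yaw,T);move_l(p,.08);st("down")
d=snap("a2")
close();st("closed")
E
python3 - <<'E'
import cv2,numpy as np
a=cv2.imread("pics/a2_top.png")[170:370,200:400];b=cv2.imread("pics/a2_scene.png")[120:240,250:370]
cv2.imwrite("pics/a2z.png",np.hstack([cv2.resize(a,(400,400)),cv2.resize(b,(400,400),interpolation=cv2.INTER_CUBIC)]))
E
```

```text
mid t3.26 p [0.4192 0.0603 0.1551] F [0.05 0.25 0.17] M [-0.04 -0.08 -0.01] gap 0.0879
down t3.79 p [0.4185 0.0603 0.1226] F [-0.29 -0.21  0.44] M [-0.03 -0.08  0.01] gap 0.0873
closed t5.07 p [0.4187 0.0603 0.1232] F [-0.8   0.22  0.6 ] M [ 0.03  0.02 -0.01] gap 0.0100
```

View pics/a2z.png

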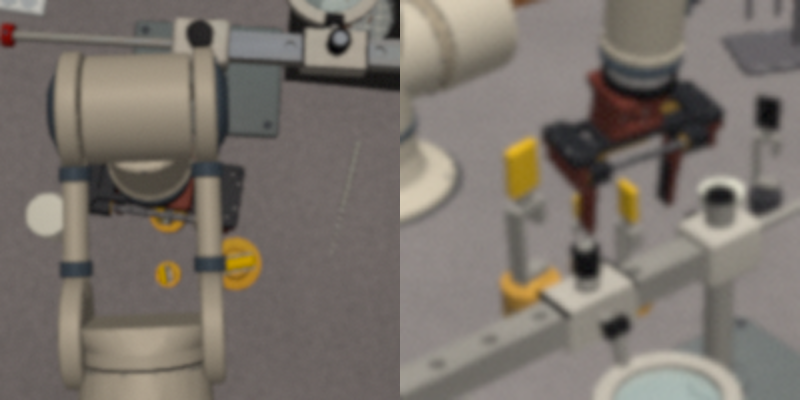

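The gap of 10 mm matches the tab thickness, so it is grasped. I lift it, weigh it and move to the rod approach.

```bash
python3 - <<'E'
from r import *
yaw=np.radians(-8.5);T=np.radians(10);ys=-.060
p,q=tcp([.4207,.06,.18],yaw,T);move_l(p,.08);st("lift1")
p,q=tcp([.4207,.06,.258],yaw,T);move_l(p,.15);st("lift2")
y=.105;x=.606+.06*(y-.1365)-.055
p,q=tcp([.46,y,.258],ys,T);move_l(p,.15,q);st("a")
p,q=tcp([x,y,.258],ys,T);move_l(p,.15,q);st("b");print("grasp x",x)
snap("b1")
E
python3 - <<'E'
import cv2,numpy as np
a=cv2.imread("pics/b1_top.png")[150:350,160:360];b=cv2.imread("pics/b1_scene.png")[100:240,280:420]
cv2.imwrite("pics/b1z.png",np.hstack([cv2.resize(a,(400,400)),cv2.resize(b,(400,400),interpolation=cv2.INTER_CUBIC)]))
E
```

```text
lift1 t5.79 p [0.4188 0.0603 0.169 ] F [-0.47  0.58 -5.59] M [-0.02 -0.17  0.02] gap 0.0096
lift2 t6.46 p [0.4187 0.0603 0.2461] F [ 0.22 -0.69 -6.17] M [ 0.05 -0.23 -0.01] gap 0.0100
a t7.01 p [0.4576 0.1049 0.2462] F [ 0.29  0.17 -4.35] M [-0.02 -0.25  0.  ] gap 0.0098
b t7.75 p [0.5466 0.1048 0.2473] F [-0.25 -0.18 -4.79] M [ 0.02 -0.23  0.02] gap 0.0097
grasp x 0.54911
```

View pics/b1z.png

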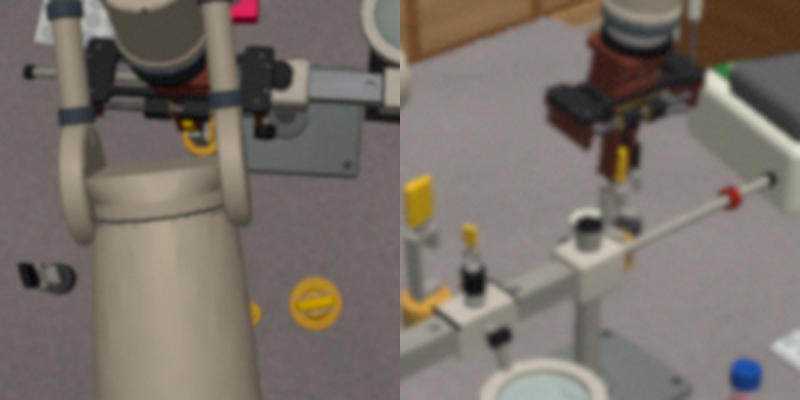

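```bash
cat >> r.py <<'E'
def favg(n=6,dt=.02):
    F=[]
    for _ in range(n):
        hold(dt);F.append(state()["ft_force"])
    return np.mean(F,0)
E
python3 - <<'E'
from r import *
T=np.radians(10);ys=-.060;y=.105
F0=favg();print("F0",F0.round(2))
p,q=tcp([.598,y,.258],ys,T);move_l(p,.10,q);s=st("in");
F1=favg();print((F1-F0).round(2))
x=.598
while x<.614:
    x+=.001
    p,q=tcp([x,y,.258],ys,T);move_l(p,.03,q);F=favg(4);print(round(x,4),(F-F0).round(2),state()["ee_pos"].round(4))
    if abs(F[0]-F0[0])>2: break
snap("b2")
E
python3 - <<'E'
import cv2,numpy as np
b=cv2.imread("pics/b2_scene.png")[130:210,310:390]
cv2.imwrite("pics/b2z.png",cv2.resize(b,(600,600),interpolation=cv2.INTER_CUBIC))
E
```

```text
F0 [-0.13 -0.21 -4.98]
in t8.59 p [0.5958 0.1052 0.2471] F [-0.13  0.88 -5.03] M [ 0.01 -0.29  0.03] gap 0.0100
[-0.04  0.13 -0.2 ]
0.599 [0.25 0.25 0.14] [0.5969 0.1051 0.2474]
0.6 [ 0.11  0.06 -0.26] [0.5981 0.1051 0.2471]
0.601 [-0.35  0.04 -0.6 ] [0.5991 0.1051 0.2471]
0.602 [-0.19  0.64  0.16] [0.6001 0.1051 0.2471]
0.603 [-0.02  0.33  0.35] [0.6011 0.1051 0.2472]
0.604 [-0.14  0.25 -0.24] [0.6021 0.1051 0.2471]
0.605 [0.19 0.04 0.04] [0.6031 0.1051 0.2472]
0.606 [ 0.17  0.18 -0.04] [0.6041 0.1051 0.2471]
0.607 [-0.23  0.28  0.23] [0.6051 0.1051 0.2471]
0.608 [ 0.1   0.27 -0.22] [0.6061 0.1051 0.2471]
0.609 [-3.55 -0.4   0.77] [0.6065 0.1051 0.2471]
```

View pics/b2z.png

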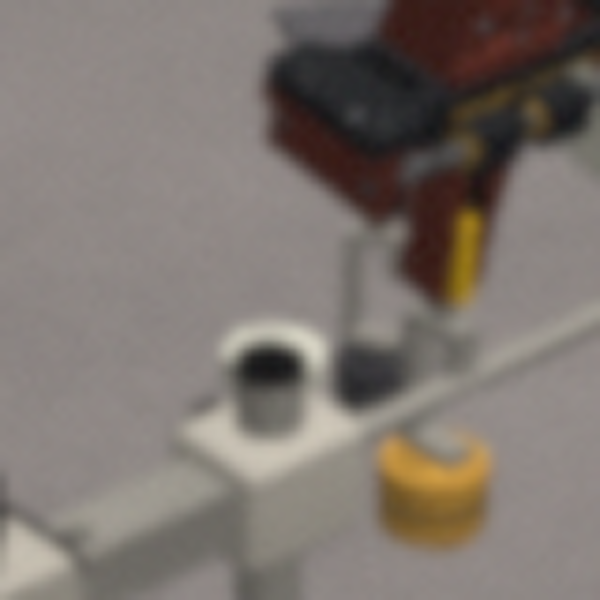

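Contact of about 3.5 N: the back leg touches the rod at TCP x≈0.6065. I back off 3 mm to centre it, then lower until the hook bears.

```bash
python3 - <<'E'
from r import *
T=np.radians(10);ys=-.060;y=.105;x=.6055
p,q=tcp([x,y,.258],ys,T);move_l(p,.05,q);F0=favg();print("F0",F0.round(2),state()["ee_pos"].round(4))
for z in np.r_[.252,.246,.240,.236,.234:.222:-.001]:
    p,q=tcp([x,y,z],ys,T);move_l(p,.06,q);F=favg(4);print(round(z,4),(F-F0).round(2),state()["ee_pos"].round(4))
    if F[2]-F0[2]>2.5 or np.hypot(*(F-F0)[:2])>3: break
snap("b3")
E
python3 - <<'E'
import cv2,numpy as np
b=cv2.imread("pics/b3_scene.png")[130:210,310:390]
cv2.imwrite("pics/b3z.png",cv2.resize(b,(600,600),interpolation=cv2.INTER_CUBIC))
E
```

```text
F0 [-0.13 -0.52 -5.08] [0.604  0.1051 0.2473]
0.252 [0.42 0.11 0.53] [0.6035 0.1051 0.2407]
0.246 [0.08 0.01 0.06] [0.6035 0.1051 0.2349]
0.24 [0.15 0.67 0.02] [0.6035 0.1051 0.2289]
0.236 [-0.17  0.27  0.04] [0.6035 0.1051 0.225 ]
0.234 [-0.13  0.36 -0.77] [0.6036 0.1051 0.2231]
0.233 [0.36 0.61 0.06] [0.6036 0.1051 0.2221]
0.232 [ 0.38  0.66 -0.3 ] [0.6036 0.1051 0.2211]
0.231 [0.03 0.23 0.26] [0.6036 0.1051 0.2201]
0.23 [ 0.34  0.47 -0.13] [0.6036 0.1051 0.2191]
0.229 [0.34 0.06 0.04] [0.6036 0.1051 0.2182]
0.228 [-0.45  0.2   5.7 ] [0.6036 0.1051 0.2181]
```

View pics/b3z.png

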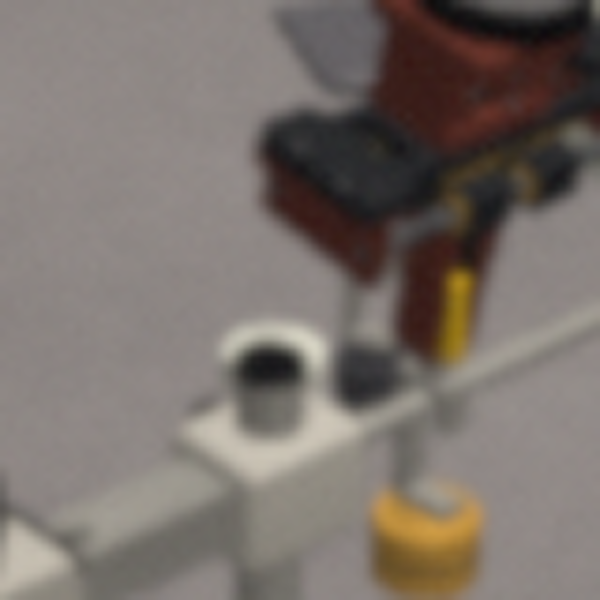

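```bash
python3 - <<'E'
from r import *
T=np.radians(10);ys=-.060;x0=.6055;z=.2286
def go(y,v):
    p,q=tcp([x0+.06*(y-.105),y,z],ys,T);move_l(p,v,q)
go(.105,.05);print(favg().round(2))
for y in(.13,.155,.18,.205): go(y,.08);F=favg(4);print(y,F.round(2),state()["ee_pos"].round(4))
F0=F
while y<.232:
    y+=.001;go(y,.03);F=favg(4);print(round(y,4),F.round(2),state()["ee_pos"].round(4))
    if F[1]-F0[1]<-4: break
snap("c1");st()
E
python3 - <<'E'
import cv2,numpy as np
b=cv2.imread("pics/c1_scene.png")[110:210,330:430]
cv2.imwrite("pics/c1z.png",cv2.resize(b,(600,600),interpolation=cv2.INTER_CUBIC))
E
```

```text
[-0.47 -0.31  1.37]
0.13 [0.46 3.12 2.18] [0.6053 0.1311 0.218 ]
0.155 [-0.46  0.77  3.65] [0.6066 0.1554 0.218 ]
0.18 [ 0.46 -0.18  4.5 ] [0.6082 0.1803 0.218 ]
0.205 [ 0.09 -0.66  5.45] [0.6096 0.2052 0.218 ]
0.206 [-0.04 -3.24  5.11] [0.6097 0.2053 0.218 ]
0.207 [-0.95 -5.23  5.63] [0.6097 0.2057 0.218 ]
 t19.43 p [0.6097 0.2057 0.2179] F [-0.98 -6.01  4.91] M [-0.98  0.24  0.12] gap 0.0099
```

View pics/c1z.png

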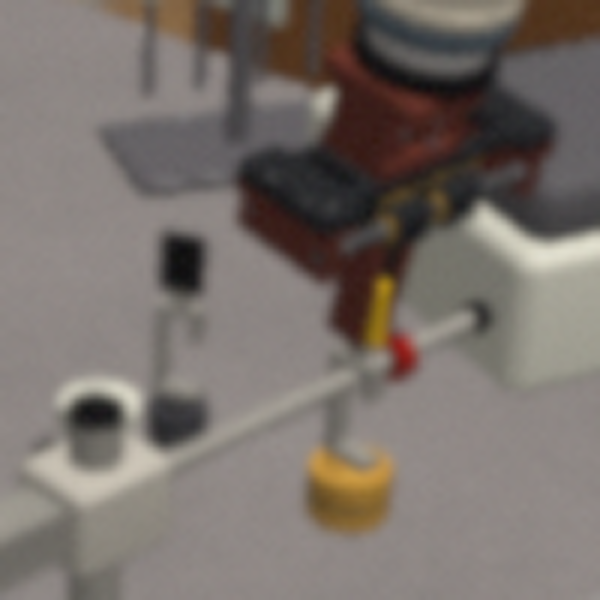

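```bash
python3 - <<'E'
from h import *
import pickle
d=pickle.load(open("c1.pkl","rb"))
b=d["scene"]["frame"][145:185,372:412]
a=d["top"]["frame"][160:220,180:260]
cv2.imwrite("pics/c1zz.png",np.hstack([cv2.resize(b,(400,400),interpolation=cv2.INTER_CUBIC),cv2.resize(a,(400,400),interpolation=cv2.INTER_CUBIC)]))
# predicted pixels along rod axis by y
for y in(.19,.1987,.2057,.2127,.2285,.2355,.2425): print(y,project(d["scene"],[[.6035+.06*(y-.105)+.002,y,.185]]).round(1))
E
```

```text
0.19 [[386.5 173.8]]
0.1987 [[388.4 172.9]]
0.2057 [[389.8 172.2]]
0.2127 [[391.3 171.5]]
0.2285 [[394.6 169.9]]
0.2355 [[396.  169.2]]
0.2425 [[397.5 168.6]]
```

View pics/c1zz.png

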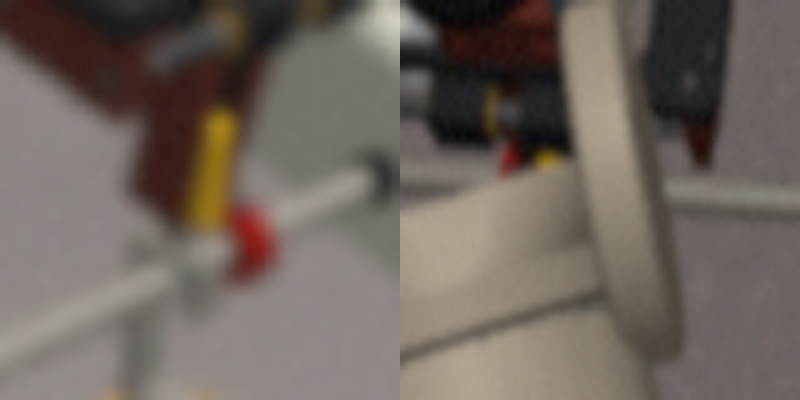

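```bash
python3 - <<'E'
from h import *
import pickle
d=pickle.load(open("c1.pkl","rb"))
print("tab top img", onplane(d["top"],[[209,192],[207,192],[211,192]],.235).round(4).tolist())
for y in(.1987,.2057,.2127): print(y,"lip px",project(d["scene"],[[.6097+.002+.012,y,.180]]).round(1),"tab",project(d["scene"],[[.6097+.017,y,.228]]).round(1))
im=d["scene"];hsv=cv2.cvtColor(im["frame"],cv2.COLOR_BGR2HSV)
for nm,m in(("yel",cv2.inRange(hsv,(20,150,90),(35,255,255))),("red",cv2.inRange(hsv,(0,140,60),(6,255,255))|cv2.inRange(hsv,(174,140,60),(180,255,255)))):
    m[:150]=0;m[200:]=0;m[:,:380]=0;m[:,405:]=0
    ys,xs=np.nonzero(m);print(nm,len(xs),xs.mean(),ys.mean(),xs.min(),xs.max(),ys.min(),ys.max())
E
```

```text
tab top img [[0.5882, 0.2088, 0.235], [0.5882, 0.2132, 0.235], [0.5882, 0.2044, 0.235]]
0.1987 lip px [[391.2 175.6]] tab [[393.  163.1]]
0.2057 lip px [[392.6 174.9]] tab [[394.4 162.4]]
0.2127 lip px [[394.  174.1]] tab [[395.8 161.6]]
yel 33 392.8787878787879 161.21212121212122 391 395 156 166
red 22 394.22727272727275 164.8181818181818 385 398 152 171
```

```bash
python3 - <<'E'
from r import *
T=np.radians(10);ys=-.060;x0=.6055
def go(y,z,v=.03):
    p,q=tcp([x0+.06*(y-.105),y,z],ys,T);move_l(p,v,q);s=state();print(round(y,4),round(z,4),favg(4).round(2),s["ee_pos"].round(4),s["moment"].round(2))
go(.207,.2292)
go(.207,.2298)
go(.205,.2298)
go(.207,.2298)
E
```

```text
0.207 0.2292 [-0.26 -5.62  3.63] [0.6097 0.2058 0.218 ] [-1.06  0.14  0.15]
0.207 0.2298 [-0.07 -3.27 -0.65] [0.6097 0.2067 0.2181] [-0.66 -0.08  0.1 ]
0.205 0.2298 [ 0.19  0.69 -3.66] [0.6094 0.2059 0.2181] [ 0.24 -0.26  0.02]
0.207 0.2298 [-0.08  0.   -5.7 ] [0.6096 0.2072 0.2183] [ 0.03 -0.25 -0.  ]
```

It was rod friction under excess bearing load, not the collar. I continue with the load mostly on the gripper.

```bash
python3 - <<'E'
from r import *
T=np.radians(10);ys=-.060;x0=.6055
def go(y,z,v=.03,pr=True):
    p,q=tcp([x0+.06*(y-.105),y,z],ys,T);move_l(p,v,q);F=favg(4);s=state()
    print(round(y,4),round(z,4),F.round(2),s["ee_pos"].round(4),s["moment"].round(2));return F
z=.2299
F=go(.211,z);F=go(.215,z)
y=.215
while y<.232:
    y+=.001;F=go(y,z)
    if F[1]<-4: break
snap("c2");st()
E
python3 - <<'E'
import cv2,numpy as np
b=cv2.imread("pics/c2_scene.png")[145:185,372:412]
a=cv2.imread("pics/c2_top.png")[160:220,180:260]
cv2.imwrite("pics/c2zz.png",np.hstack([cv2.resize(b,(400,400),interpolation=cv2.INTER_CUBIC),cv2.resize(a,(400,400),interpolation=cv2.INTER_CUBIC)]))
E
```

```text
0.211 0.2299 [-0.02  0.59 -4.94] [0.6099 0.2112 0.219 ] [ 0.03 -0.2  -0.  ]
0.215 0.2299 [-0.27  0.15 -5.51] [0.6102 0.2152 0.2191] [ 0.01 -0.23  0.02]
0.216 0.2299 [-0.31  0.8  -4.86] [0.6103 0.2161 0.2191] [ 0.04 -0.25 -0.  ]
0.217 0.2299 [-0.22 -0.01 -5.2 ] [0.6103 0.2171 0.2191] [ 0.01 -0.22 -0.04]
0.218 0.2299 [-0.24 -0.43 -5.38] [0.6104 0.2181 0.2191] [ 0.01 -0.17 -0.04]
0.219 0.2299 [-0.09  0.21 -5.03] [0.6104 0.2191 0.2191] [ 0.02 -0.16 -0.02]
0.22 0.2299 [ 0.05 -0.03 -4.85] [0.6105 0.2201 0.2191] [-0.04 -0.26  0.01]
0.221 0.2299 [-0.58 -5.48 -4.25] [0.6105 0.2202 0.2191] [-1.04 -0.11  0.26]
 t23.39 p [0.6105 0.2202 0.2191] F [-1.18 -5.69 -4.04] M [-1.02 -0.08  0.19] gap 0.0101
```

View pics/c2zz.png

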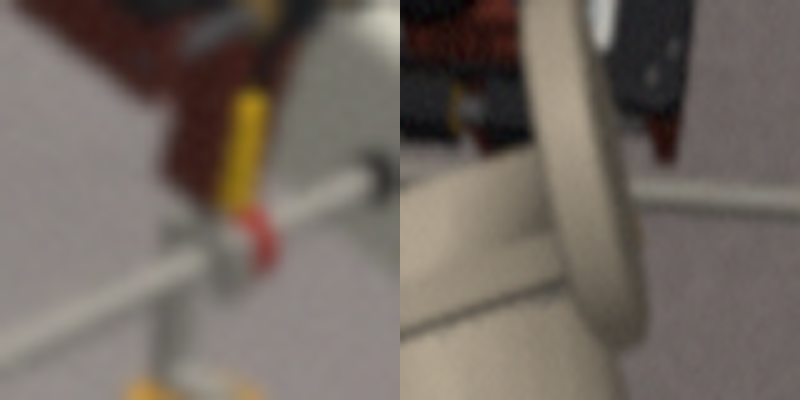

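The hook is against the collar at y≈0.2202, with a sharp 5.5 N. I set the load down on the rod, release, and retreat upward.

```bash
python3 - <<'E'
from r import *
T=np.radians(10);ys=-.060;x0=.6055
def go(y,z,v=.03):
    p,q=tcp([x0+.06*(y-.105),y,z],ys,T);move_l(p,v,q);F=favg(4);s=state();print(round(y,4),round(z,4),F.round(2),s["ee_pos"].round(4));return F
for z in(.2295,.2292,.2289,.2286,.2283):
    F=go(.2208,z)
    if F[2]>-1.2:break
gripper_open();st("open")
p,q=tcp([x0+.06*(.2208-.105),.2208,.30],ys,T);move_l(p,.12,q);st("up")
p,q=tcp([.55,-.05,.33],ys,0.);move_to(p,q);st("away")
snap("d1")
E
python3 - <<'E'
import cv2,numpy as np
b=cv2.imread("pics/d1_scene.png")[145:205,352:412]
a=cv2.imread("pics/d1_top.png")[160:220,180:240]
cv2.imwrite("pics/d1zz.png",np.hstack([cv2.resize(b,(400,400),interpolation=cv2.INTER_CUBIC),cv2.resize(a,(400,400),interpolation=cv2.INTER_CUBIC)]))
E
```

```text
0.2208 0.2295 [-0.94 -5.23 -3.15] [0.6105 0.2202 0.219 ]
0.2208 0.2292 [-0.59 -5.48 -2.45] [0.6106 0.2202 0.2189]
0.2208 0.2289 [-1.29 -5.64 -1.8 ] [0.6106 0.2202 0.2188]
0.2208 0.2286 [-1.   -5.42 -2.07] [0.6106 0.2202 0.2185]
0.2208 0.2283 [-0.68 -5.41 -1.87] [0.6106 0.2202 0.2183]
open t26.23 p [0.6105 0.2209 0.2175] F [-0.46  1.02 -0.28] M [ 0.04 -0.01 -0.03] gap 0.0880
up t26.98 p [0.6106 0.2209 0.2884] F [ 0.12 -0.13  1.08] M [ 0.05 -0.07 -0.02] gap 0.0879
away t28.06 p [ 0.5503 -0.0492  0.3184] F [-0.47 -0.05 -0.59] M [-0.03  0.02 -0.  ] gap 0.0880
```

View pics/d1zz.png

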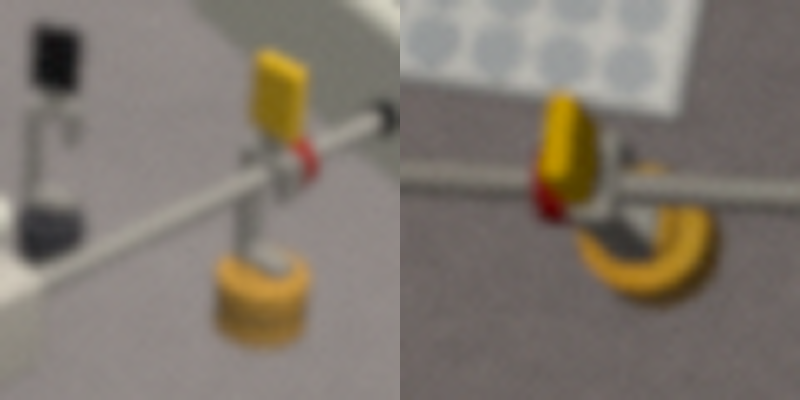

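View pics/d1_top.png

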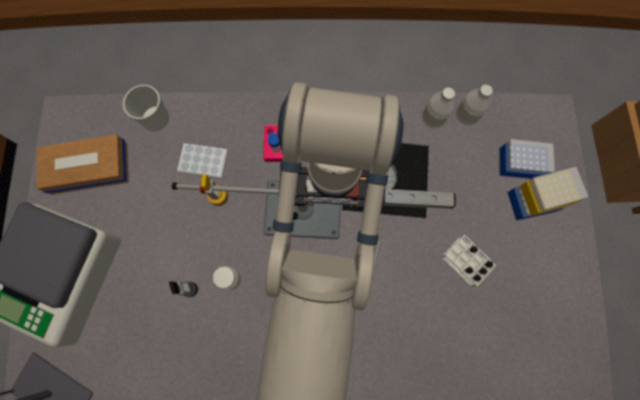

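```bash
python3 - <<'E'
from h import *
import pickle
d=pickle.load(open("d1.pkl","rb"));d0=pickle.load(open("im0.pkl","rb"))
print("disc pred",project(d["top"],[[.612,.2205,.105]]).round(1),"seen 217.5 195.2; tab pred",project(d["top"],[[.612,.2205,.247]]).round(1),"seen 204.3 182")
# knob in initial images
for n,u0,u1,v0,v1 in(("top",358,382,176,206),("scene",294,316,186,216)):
    im=d0[n];b=im["frame"][v0:v1,u0:u1];cv2.imwrite(f"pics/k_{n}.png",cv2.resize(b,None,fx=18,fy=18,interpolation=cv2.INTER_CUBIC))
a=cv2.imread("pics/k_top.png");b=cv2.imread("pics/k_scene.png");h=max(a.shape[0],b.shape[0])
c=np.zeros((h,a.shape[1]+b.shape[1],3),np.uint8);c[:a.shape[0],:a.shape[1]]=a;c[:b.shape[0],a.shape[1]:]=b
cv2.imwrite("pics/k.png",c);print(a.shape,b.shape)
for n in("top","scene"):
    for p in([.590,-.1355,.248],[.590,-.1355,.218]):
        uv=project(d0[n],[p])[0];print(n,p,uv.round(1),"crop",((uv-([358,176] if n=="top" else [294,186])+.5)*18-.5).round())
E
```

```text
disc pred [[217.7 196. ]] seen 217.5 195.2; tab pred [[202.9 179.9]] seen 204.3 182
(540, 432, 3) (540, 396, 3)
top [0.59, -0.1355, 0.248] [369.3 189.2] crop [213. 247.]
top [0.59, -0.1355, 0.218] [367.6 192.8] crop [182. 311.]
scene [0.59, -0.1355, 0.248] [305.7 193.3] crop [219. 141.]
scene [0.59, -0.1355, 0.218] [306.2 202.3] crop [227. 302.]
```

View pics/k.png

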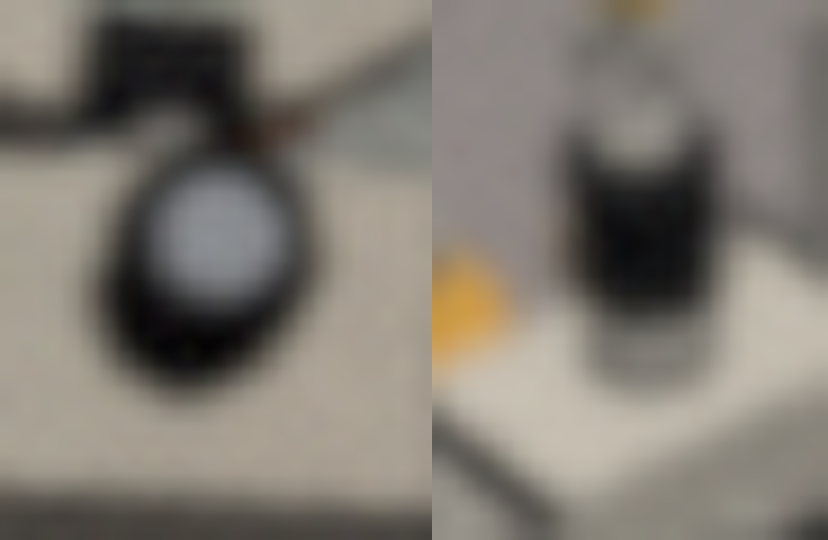

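The weight hangs level against the red collar with the fingers off it: its disc is within 1 px of the prediction. The knob is at about (0.590, −0.137); next I grasp it.

```bash
python3 - <<'E'
from r import *
ys=-.060
p,q=tcp([.590,-.137,.30],ys);move_to(p,q);st("hover")
p,q=tcp([.590,-.137,.234],ys);move_l(p,.08,q);st("down");print(favg().round(2))
snap("e0")
close();st("closed");print(favg().round(2),state()["ee_pos"].round(4))
snap("e1")
E
python3 - <<'E'
import cv2,numpy as np
b=cv2.imread("pics/e1_scene.png")[150:230,270:350]
a=cv2.imread("pics/e0_scene.png")[150:230,270:350]
cv2.imwrite("pics/e1z.png",np.hstack([cv2.resize(a,(400,400),interpolation=cv2.INTER_CUBIC),cv2.resize(b,(400,400),interpolation=cv2.INTER_CUBIC)]))
E
```

```text
hover t28.64 p [ 0.5904 -0.137   0.2875] F [0.4  0.52 0.42] M [0.   0.09 0.05] gap 0.0876
down t29.62 p [ 0.5902 -0.1371  0.2238] F [ 0.03  0.92 -0.14] M [ 0.03 -0.02  0.01] gap 0.0876
[ 0.42 -0.08  0.12]
closed t30.80 p [ 0.59   -0.1369  0.223 ] F [-0.18  1.33  0.95] M [0.13 0.01 0.03] gap 0.0252
[0.07 0.47 0.15] [ 0.59   -0.1368  0.223 ]
```

View pics/e1z.png

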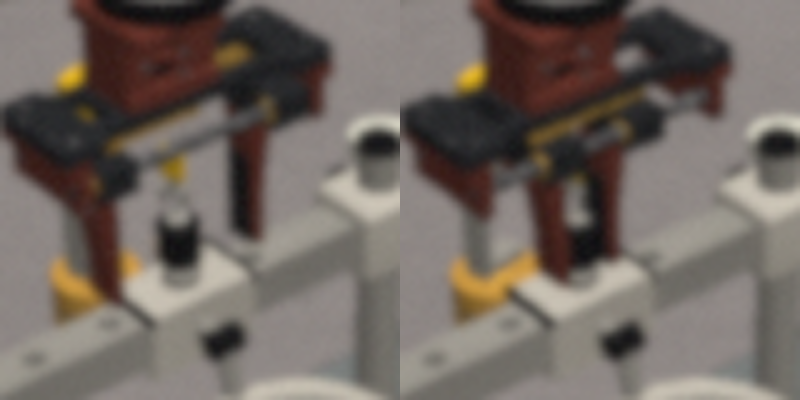

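The knob is held: gap 25 mm, almost no side load. Now I pull it up.

```bash
python3 - <<'E'
from r import *
ys=-.060
for dz in(.004,.008,.012,.0145):
    p,q=tcp([.590,-.137,.234+dz],ys);move_l(p,.05,q);print(dz,favg(5).round(2),state()["ee_pos"].round(4),"%.4f"%state()["finger_gap"])
snap("e2");st()
E
python3 - <<'E'
import cv2,numpy as np
b=cv2.imread("pics/e2_scene.png")[170:220,280:330]
a=cv2.imread("pics/e1_scene.png")[170:220,280:330]
cv2.imwrite("pics/e2z.png",np.hstack([cv2.resize(a,(400,400),interpolation=cv2.INTER_CUBIC),cv2.resize(b,(400,400),interpolation=cv2.INTER_CUBIC)]))
E
```

```text
0.004 [ 2.15  0.84 -6.2 ] [ 0.5899 -0.1369  0.2259] 0.0252
0.008 [ 1.11  1.91 -7.92] [ 0.5899 -0.1369  0.2307] 0.0254
0.012 [ 1.84  2.07 -8.96] [ 0.5899 -0.1369  0.2348] 0.0252
0.0145 [ 1.56  2.18 -9.34] [ 0.5899 -0.1369  0.2373] 0.0256
 t32.43 p [ 0.59   -0.1369  0.2374] F [ 1.71  2.97 -8.79] M [ 0.4  -0.23 -0.02] gap 0.0248
```

View pics/e2z.png

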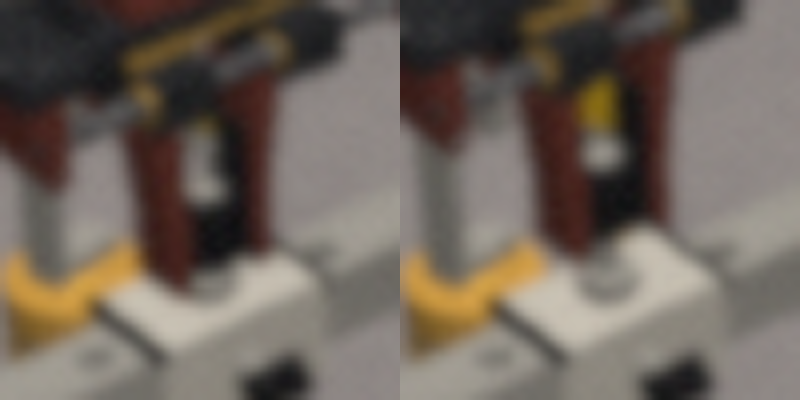

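The pin is up about 14.4 mm and the spring reads ~9 N, as expected. I slide out in steps.

```bash
python3 - <<'E'
from r import *
ys=-.060;u=np.array([-.0599,-.9982])
s0=state()["ee_pos"]
for a in(.003,.010,.025,.040,.046,.049):
    g=np.array([.590,-.137])+u*a
    p,q=tcp([g[0],g[1],.234+.0145],ys);move_l(p,.05,q);F=favg(4);e=state()["ee_pos"];print(a,F.round(2),e.round(4),"travel %.4f"%((e-s0)[:2]@u))
    if abs(F[1])>15:break
snap("f1");st()
E
python3 - <<'E'
import cv2,numpy as np
b=cv2.imread("pics/f1_scene.png")[160:240,260:340]
a=cv2.imread("pics/e2_scene.png")[160:240,260:340]
cv2.imwrite("pics/f1z.png",np.hstack([cv2.resize(a,(400,400),interpolation=cv2.INTER_CUBIC),cv2.resize(b,(400,400),interpolation=cv2.INTER_CUBIC)]))
E
```

```text
0.003 [ 1.25  1.31 -9.08] [ 0.5898 -0.1403  0.2375] travel 0.0034
0.01 [ 0.92 -1.14 -8.86] [ 0.5893 -0.1478  0.2375] travel 0.0109
0.025 [ 1.13 -2.39 -8.97] [ 0.5884 -0.1631  0.2375] travel 0.0262
0.04 [ 1.18 -2.43 -9.3 ] [ 0.5876 -0.1778  0.2375] travel 0.0409
0.046 [ 1.14 -0.3  -9.29] [ 0.5872 -0.1833  0.2375] travel 0.0464
0.049 [ 1.09  1.39 -9.75] [ 0.5871 -0.1859  0.2375] travel 0.0490
 t34.89 p [ 0.5871 -0.1859  0.2375] F [ 0.18  1.78 -8.98] M [ 0.19 -0.15  0.02] gap 0.0254
```

View pics/f1z.png

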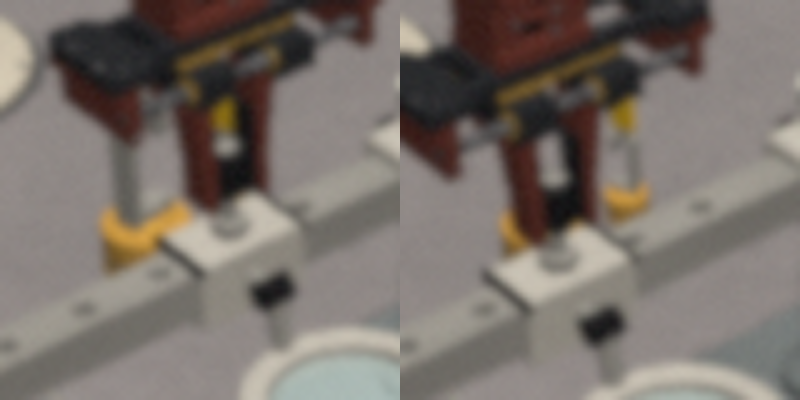

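The sleeve moved with the knob; in the crop the next hole is now covered by it, travel 49 mm. I complete the 50 mm and lower.

```bash
python3 - <<'E'
from r import *
ys=-.060;u=np.array([-.0599,-.9982]);s0=np.array([.590,-.1369,0])
g=np.array([.590,-.137])+u*.0500
for dz in(.0145,.012,.010,.007,.004,.002,.000):
    p,q=tcp([g[0],g[1],.234+dz],ys);move_l(p,.04,q);F=favg(4);e=state()["ee_pos"];print(dz,F.round(2),e.round(4),"travel %.4f"%((e-s0)[:2]@u[:2]))
    if F[2]>6:break
snap("g1");st()
E
python3 - <<'E'
import cv2,numpy as np
b=cv2.imread("pics/g1_scene.png")[160:240,260:340]
a=cv2.imread("pics/f1_scene.png")[160:240,260:340]
cv2.imwrite("pics/g1z.png",np.hstack([cv2.resize(a,(400,400),interpolation=cv2.INTER_CUBIC),cv2.resize(b,(400,400),interpolation=cv2.INTER_CUBIC)]))
E
```

```text
0.0145 [ 1.48  2.96 -9.38] [ 0.587  -0.1867  0.2375] travel 0.0499
0.012 [ 0.92  2.64 -8.34] [ 0.587  -0.1868  0.235 ] travel 0.0500
0.01 [ 1.02  2.73 -7.93] [ 0.587  -0.1869  0.2331] travel 0.0501
0.007 [ 0.82  2.76 -7.76] [ 0.587  -0.187   0.2301] travel 0.0502
0.004 [ 0.79  2.02 -6.83] [ 0.587  -0.187   0.2271] travel 0.0502
0.002 [ 1.21  2.21 -5.64] [ 0.587  -0.1869  0.2251] travel 0.0501
0.0 [ 0.47  2.23 -5.46] [ 0.587  -0.187   0.2231] travel 0.0501
 t37.21 p [ 0.587  -0.1869  0.2231] F [-0.37  2.15 -5.69] M [ 0.35 -0.09  0.01] gap 0.0253
```

View pics/g1z.png

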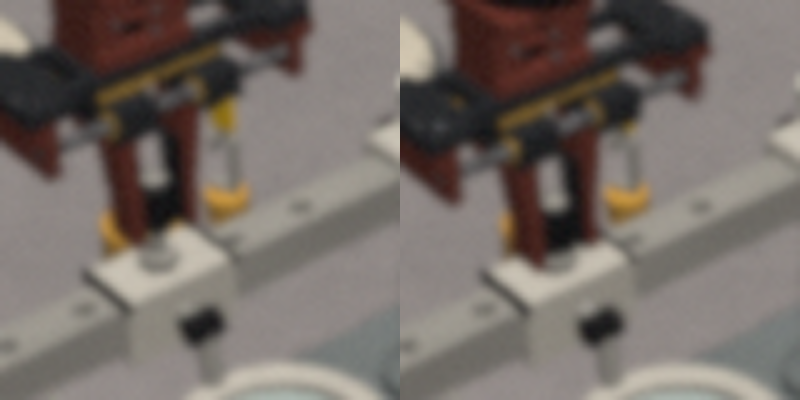

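The pin entered the hole smoothly, but the spring's ~5.5 N is still on the gripper, so I press down until the stop takes it.

```bash
python3 - <<'E'
from r import *
ys=-.060;u=np.array([-.0599,-.9982]);s0=np.array([.590,-.1369,0])
g=np.array([.590,-.137])+u*.0500
for dz in(-.0005,-.001,-.0015,-.002,-.0025,-.003,-.0035,-.004,-.0045):
    p,q=tcp([g[0],g[1],.234+dz],ys);move_l(p,.03,q);F=favg(6);e=state()["ee_pos"];print(dz,F.round(2),e.round(4),"travel %.4f"%((e-s0)[:2]@u[:2]))
    if F[2]>3:break
st()
E
```

```text
-0.0005 [-0.35  2.15 -2.22] [ 0.5871 -0.187   0.223 ] travel 0.0502
-0.001 [-1.16  2.42  2.94] [ 0.5871 -0.187   0.223 ] travel 0.0502
-0.0015 [-1.82  2.72  5.6 ] [ 0.5871 -0.187   0.2229] travel 0.0502
 t38.26 p [ 0.5871 -0.187   0.2229] F [-1.57  3.29  4.99] M [ 0.44  0.28 -0.  ] gap 0.0256
```

At z = 0.2229 the knob hits a hard stop, the same height as when first gripped at home (0.2230). Before handing in, I check the weight, the ring and the bystanders.

```bash
python3 - <<'E'
from r import *
d=snap("h1");st()
a=pickle.load(open("im0.pkl","rb"));d1=pickle.load(open("d1.pkl","rb"))
for n in("top","scene"):
    df=cv2.absdiff(cv2.GaussianBlur(a[n]["frame"],(0,0),1),cv2.GaussianBlur(d[n]["frame"],(0,0),1)).max(2);cv2.imwrite(f"pics/h1_{n}_diff.png",np.clip(df.astype(int)*4,0,255).astype(np.uint8))
x=np.hstack([cv2.resize(d["top"]["frame"],(400,250)),cv2.resize(cv2.imread("pics/h1_top_diff.png"),(400,250))])
y=np.hstack([cv2.resize(d["scene"]["frame"],(400,250)),cv2.resize(cv2.imread("pics/h1_scene_diff.png"),(400,250))])
cv2.imwrite("pics/h1all.png",np.vstack([x,y]))
b=d["scene"]["frame"][145:205,352:412];c=d["scene"]["frame"][150:320,230:400]
cv2.imwrite("pics/h1z.png",np.hstack([cv2.resize(b,(400,400),interpolation=cv2.INTER_CUBIC),cv2.resize(c,(400,400),interpolation=cv2.INTER_CUBIC)]))
E
```

```text
t38.36 p [ 0.5872 -0.187   0.223 ] F [-1.68  2.85  5.6 ] M [ 0.48  0.33 -0.02] gap 0.0257
```

View pics/h1all.png

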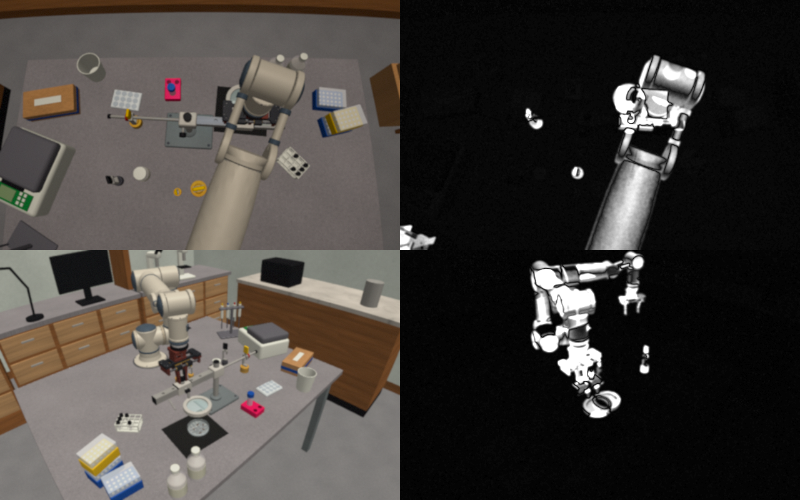

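View pics/h1z.png

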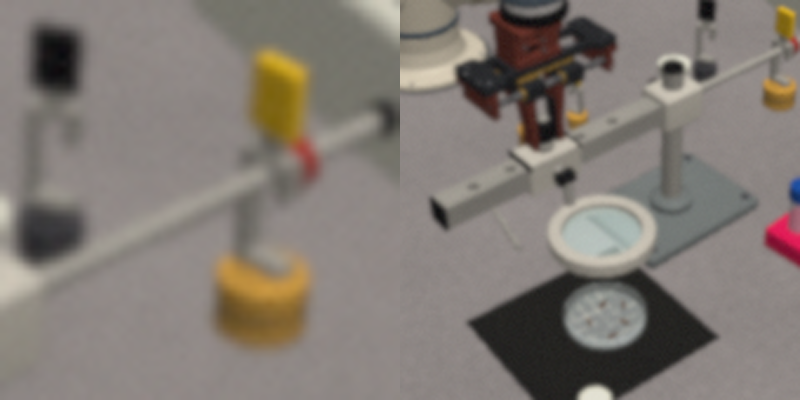

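The difference pictures change only at the arm, sleeve and ring, at the weight's old place (top crop 577,172), and at the weight now at the collar. All bystanders in view are unchanged. The weight is still against the collar at (300,160) in the zoom, so I hand in.

```bash
python3 - <<'E'
from r import *
job_done()
E
```

```text
the job is handed in; nothing more can be done
```

The job is done and handed in at about 38 s of the 61 s allowed; no verdict was reported.

- **Counterweight:** I picked the one 152 mm high. Its two look-alikes measured about 210 and 106 mm. I hooked it over the tail rod about 90 mm from the column, slid it out until it met the collar (5.5 N) and let go. In the last pictures it still hangs level against the red collar.
- **Sleeve and lock:** I pulled the knob up 14.4 mm (spring about 9 N) and slid the sleeve 50.1 mm to the next hole. I then lowered the knob until it met a hard stop. The tool stood at 0.2229 m there, against 0.2230 m at the start, so the pin is home. The fingers still hold the knob with about 5 N of downward push.
- **Bench:** the before and after pictures differ only at the arm, the sleeve and ring, and the weight's old and new places. The arm hid part of the bench from above, but the other camera showed no change there.

**What disagreed:**
- The two cameras placed the rod about 6 mm apart, so I centred the hook by touch.
- A first 5 N reading, about 15 mm short of the collar, was rod friction from pressing down too hard. I eased the load and slid on.

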